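# Pack the awl and lock the tool case for transport

### The arm

A 7-joint arm with a two-finger parallel gripper is mounted at the origin on the work surface. World frame = base frame: x ahead of the robot, y to its left, z up, the work surface at z = 0. Lengths are in m, angles in rad, forces in N, time in s.
With the tool pointing down it reaches from about 0.4 to 0.85 m from the base axis. Payload 6.9 kg.
Tool frame: the origin (TCP) lies midway between the tips of the shut fingers; the grasp point (between the pads) lies behind it (ctrl.pinch_z is the z of the grasp point in the tool frame, in m); z points along the fingers, y is the line along which they close (so a half turn about z gives the same grasp; the last joint's range is limited). The gripper opens to 85 mm and grips with 20 to 120 N. Pads are 22 mm wide; open, the fingers measure 114 mm over their backs; the gripper's body (76 mm by 85 mm) begins 54 mm behind the grasp point. The pads swing forward as they close: fully open they stand 13 mm farther back than shut.
Start: joints at [-1.22, 0.507, -0.238, 1.5, 0.126, 1.149, -0.155], TCP at [0.152, 0.606, 0.231] pointing down, gripper open.
Joint ranges: [-3.08, 3.08], [-0.24, 2.05], [-1.43, 1.35], [0, 2.5], [-1.52, 4.66], [0.17, 1.96], [-2.89, 2.89]. Speed limits (rad/s): [2.39, 2.39, 3.14, 3.14, 3.14, 3.14, 3.14].

### API

Orientations are given as a unit quaternion [w, x, y, z].
In Python, from station import ctrl, get_state, vision, ticket, models gives the robot as it stands. Calls block until the motion is done:
- ctrl.movep(position, orientation): joint-space move of the TCP to a pose.
- ctrl.movel(position, frame=None, max_speed=0.15): straight line of the TCP; frame=None keeps the orientation; max_speed is the mean speed in m/s.
- ctrl.set_joints(angles): joint-space move.
- ctrl.ungrasp() and ctrl.close_gripper(force=None): open the fingers fully, or close them until they stop; force is the grip in N (None keeps the last).
- ctrl.pause(seconds).
- ctrl.ik(position, orientation): joint angles nearest the present ones, or None.
- get_state(): the state.
- vision.grab_frame(name): name is "scene" or "top" or "wrist"; returns (picture, depth): 384x512x3 uint8, blue, green, red; 384x512 float32, m along the optical axis (not along the pixel's ray), 0 where there is no reading.
- vision.camera_info(name): a dict with "mtx" (3x3 intrinsics, pixels), "dist_coeffs" ([k1, k2, p1, p2, k3] as OpenCV has them; the pictures are not rectified), "R" (3x3) and "t" (3): a world point X has camera coordinates R X + t; the wrist camera has in their place "hand_eye" (4x4, takes a point from camera to tool coordinates, whose origin is the TCP and whose axes are the flange's). Camera axes: x right, y down, z forward; pixel columns grow to the right and rows downward; lengths in m; the calibration is good to about 2 mm. A picture is of the moment at which its call begins: read the wrist's pose just before it. camera_info takes no time and is no camera call.
A pose or a line that the arm cannot do raises ctrl.Unreachable and nothing moves.
- ticket.close_job(): hands the job in; it is judged then, once.
Trained networks look in the newest picture that a camera, given by its name, has taken for a name from the list of things; names that differ only in an ending like _2 or _b are one class to them, and where a whole thing is asked for, a point or a joint stands for the part that bears it (a point fixed in the world has none). Each returns a list of dicts, best first, with "p" (0 to 1); they miss things now and then, are a little off and sometimes report something else, mostly with a low value. They report only what shows in the picture. A call takes as long as a camera call. They do not tell look-alikes from the thing itself.
- models.recognise(camera, target): "point" ([column, row] in pixels, amid what is visible of it).
- models.masks_of(camera, target): "mask" (384x512 bool, what is visible of it) and "point" ([column, row] in pixels, amid what is visible of it).
The state is a dict: "time": time; "qpos": joint angles; "qd": joint speeds; "tau": joint torques, N m; "tcp_pos": TCP position; "eef_rot": TCP orientation; "contact_force": force on the tool from outside, world axes, zero at the start; "wrist_torque": the same for the moment, N m; "width": finger opening in m; "gripper_force": force on a finger pad.
Only numpy, scipy, OpenCV 4.12 (cv2) and the standard library are available. Lean on these libraries where they do the work, as an engineer would, in place of code of your own. Each camera call takes 0.05 s, during which the arm holds its last target. There are 200 camera calls.

### The job

Lay the orange-hafted awl from the bench flat in the empty pocket of the plywood tool case, either way round. Then slide the case's lock bar by its orange knob fully home against its end stops, so that both awls are held for transport. Leave the jar and the mallet where they are.

Things in the scene. Friction and masses are not known exactly. Their poses are not given: they have to be found in the camera images.
- toolcase: plywood tool case fixed to the bench, 160 (its x) x 262 (its y) x 40 high; origin: centre of its underside. Two pockets side by side, length along y, each 60 x 190 x 32 deep (floor 8, wall tops 40 above the bench), 8 wall between, outer walls 16. Pocket centres: x = -34 (empty), x = +34 (taken), both y = -24. The lock bar is parked on the solid 60 long block at the +y end
- empty_pocket (a point): centre of the empty pocket's floor; axes as the case (y along the pocket)
- taken_pocket (a point): centre of the floor of the pocket that already holds the dark awl; axes as the case
- lock (a joint): slide of the lock bar, m: 0 parked at the case's +y end, grows towards the case's -y, 0.135 at the end stops, where it bridges the middle of both pockets. Starts at 0 to 0.025, clear of the pockets. About 2 N to move; stays where it is left
- lock_grip (a point): centre of the top of the lock bar's orange knob, 90 above the bench; axes as the case. Knob: 50 (case x) x 24 (case y) x 36 high, in the middle of an aluminium bar across the case (184 in x, 30 in y, 44 to 54 above the bench, cheeks down the case's outer sides)
- awl: the awl to be packed, orange haft, lying on the bench: flat-sided wooden haft 100 long x 28 wide x 30 high, then a brass collar and thin steel blade (8 thick) 50 long, 150 in all. Weighs about 90 g. Origin: centre of the haft's underside; x along the haft towards the blade tip, z up
- awl_mid (a point): middle of that awl's whole length, on its axis: 25 from the origin towards the tip, 15 above the underside; axes as the awl
- dark_awl: bystander already in the other pocket, dark brown haft, same shape: flat-sided wooden haft 100 long x 28 wide x 30 high, then a brass collar and thin steel blade (8 thick) 50 long, 150 in all. Weighs about 90 g. Origin: centre of the haft's underside; x along the haft towards the blade tip, z up
- dark_awl_mid (a point): middle of the dark awl's whole length, on its axis
- jar: bystander: amber jar with a white cap, diameter 66, 85 high, origin at the centre of its underside
- mallet: bystander: wooden mallet lying beyond the case; head 75 x 120 x 85 high, handle 28 thick and 220 long along its +x; origin at the centre of the head's underside
There are look-alikes about, which are no part of the job. What is meant by the awl is not pink or white, and is the smaller of those in its own colour.

How it is judged:
By the outcome, as a careful person would: the job done as asked, in the order asked, and still so for the second after the job is handed in, with the robot touching nothing.
It also fails if it takes over 53 s, if anything falls off the work surface, if the arm or the gripper's body presses on something with over 40 N, if the wrist force passes 120 N, or if a joint passes its speed limit or range.

## Working session

There is one attempt and no reset: what is moved stays moved. The work goes in short steps, each a Python script; the robot and the scene stay as the last script left them, time stands still between calls to the robot, and variables do not carry over. Pictures are saved under pics/ and viewed, at most 10 in all, crops included, and the job is handed in when it is done.

```bash
ls; mkdir -p pics; cat > h.py <<'E'
import numpy as np, cv2
from station import ctrl, get_state, vision, ticket, models
def ray(cam,px,Twc=None):
    ci=vision.camera_info(cam); n=cv2.undistortPoints(np.array([[px]],float),np.array(ci["mtx"]),np.array(ci["dist_coeffs"]))[0,0]
    d=np.array([n[0],n[1],1.])
    if "R" in ci and ci.get("R") is not None:
        R=np.array(ci["R"]);t=np.array(ci["t"]); return -R.T@t, R.T@d
    return Twc[:3,3],Twc[:3,:3]@d
def atz(cam,px,z,Twc=None):
    o,d=ray(cam,px,Twc); return o+d*(z-o[2])/d[2]
def atdepth(cam,px,depth,Twc=None):
    o,d=ray(cam,px,Twc); return o+d*depth
E
python3 - <<'E'
from h import *
for c in("scene","top"):
    im,d=vision.grab_frame(c); cv2.imwrite(f"pics/{c}1.png",im); np.save(f"pics/{c}d.npy",d)
    print(c,np.round(atz(c,(256,192),0),3))
    for n in("awl","dark_awl","toolcase","lock_grip","jar","mallet"):
        for r in models.masks_of(c,n)[:6]:
            if r["p"]<.15: continue
            m=r["mask"]; px=r["point"]; z=d[int(px[1]),int(px[0])]
            print(c,n,round(r["p"],2),np.round(px),m.sum(),np.round(atdepth(c,px,z),3), np.median(im[m],0))
print(get_state())
E
```

```text
pics
scene [ 0.424 -0.277  0.   ]
scene awl 0.96 [166. 186.] 434 [ 0.687 -0.516  0.028] [ 30.   70.5 140. ]
scene awl 0.68 [229. 150.] 289 [ 0.347 -0.537  0.047] [110. 111. 185.]
scene awl 0.61 [209. 219.] 278 [ 0.672 -0.256  0.011] [ 21.  62. 138.]
scene awl 0.61 [293. 178.] 186 [ 0.267 -0.23   0.021] [110.5 137.  153.5]
scene awl 0.23 [297. 257.] 205 [0.592 0.113 0.029] [26. 44. 69.]
scene dark_awl 0.52 [297. 260.] 264 [0.607 0.13  0.034] [27. 44. 70.]
scene toolcase 0.75 [313. 260.] 3111 [0.561 0.156 0.026] [ 72.  96. 117.]
scene lock_grip 0.57 [325. 267.] 620 [0.585 0.228 0.06 ] [120.  127.  167.5]
scene lock_grip 0.33 [314. 258.] 3121 [0.563 0.161 0.036] [ 72.  96. 117.]
scene jar 0.73 [257. 195.] 437 [ 0.484 -0.206  0.053] [ 91. 103. 119.]
scene mallet 0.95 [242. 278.] 2034 [0.799 0.081 0.049] [ 47.  89. 138.]
top [ 0.534 -0.103  0.   ]
top awl 0.93 [309. 149.] 386 [ 0.66  -0.254  0.029] [  8.  70. 174.]
top awl 0.81 [406. 148.] 963 [ 0.667 -0.533  0.043] [  9.  68. 169.]
top awl 0.6 [412. 265.] 1013 [ 0.335 -0.533  0.045] [132. 115. 186.]
top awl 0.3 [186. 172.] 364 [0.58  0.0
[... 386 characters left out ...]
 0.7, 'qpos': array([-1.21949358,  0.50747057, -0.23761387,  1.50017758,  0.12569075,
        1.1488954 , -0.15479498]), 'qd': array([-0.00048254,  0.00033855,  0.00040818,  0.00022358, -0.00068819,
       -0.00160036, -0.00105693]), 'tau': array([ 1.29483575e-03, -6.20200610e+01, -2.18381144e+00, -2.49915826e+01,
        1.38656245e-02,  2.21439645e-03, -5.17890925e-06]), 'tcp_pos': array([0.15209863, 0.6062126 , 0.23130149]), 'eef_rot': array([-1.06478270e-05,  1.22598629e-01,  9.92456335e-01,  1.44068238e-05]), 'contact_force': array([-0.23183141,  0.95696304, -0.19308869]), 'wrist_torque': array([ 0.00030247,  0.03504462, -0.05813747]), 'gripper_force': 0.0, 'width': 0.08572644347087013}
```

```bash
python3 -c "
import cv2
a=cv2.imread('pics/top1.png'); cv2.imwrite('pics/topc.png',cv2.resize(a[50:320,90:460],None,fx=2.1,fy=2.1,interpolation=3))"
```

```text
(no output)
```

View pics/topc.png

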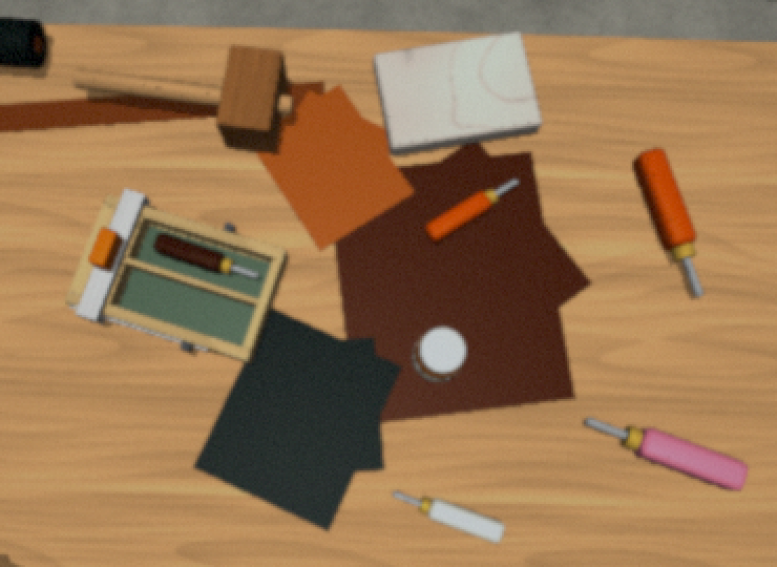

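View pics/scene1.png

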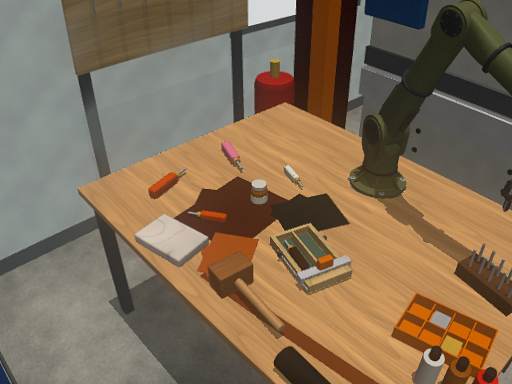

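Candidates in the top picture:
- Small orange awl at (309,149), standing alone on the brown sheet.
- Large orange awl at (406,148).
- Pink awl at (412,265).
- White awl at about (303,293).
- Dark awl at (182,171), already in the case.

I choose the small orange one at (309,149). Next I look at the case and this awl with the wrist camera.

```bash
cat >> h.py <<'E'
from scipy.spatial.transform import Rotation as Ro
def down(ax):  # tool down, tool x at world angle ax
    return [0,np.cos(ax/2),np.sin(ax/2),0]
def wristT():
    s=get_state(); q=s["eef_rot"]; T=np.eye(4); T[:3,:3]=Ro.from_quat([q[1],q[2],q[3],q[0]]).as_matrix(); T[:3,3]=s["tcp_pos"]
    return T@np.array(vision.camera_info("wrist")["hand_eye"])
def shot(name):
    T=wristT(); im,d=vision.grab_frame("wrist"); cv2.imwrite(f"pics/{name}.png",im); np.savez(f"pics/{name}.npz",d=d,T=T); return im,d,T
E
python3 - <<'E'
from h import *
print(ctrl.pinch_z, np.round(vision.camera_info("wrist")["hand_eye"],3).tolist(), vision.camera_info("wrist")["mtx"])
# case axis rough from top: toolcase mask
for n in("awl","toolcase","dark_awl"):pass
ax0=2*np.arctan2(.99246,.1226)
q=down(ax0)
def look(p,tag,names):
    ctrl.movep(p,q); print(tag,get_state()["time"],np.round(get_state()["tcp_pos"],3))
    im,d,T=shot(tag)
    for n in names:
        for r in models.masks_of("wrist",n)[:3]:
            if r["p"]<.2: continue
            m=r["mask"]; px=r["point"]; print(n,round(r["p"],2),np.round(px),m.sum(),np.round(atdepth("wrist",px,d[int(px[1]),int(px[0])],T),4),np.median(im[m],0))
            np.save(f"pics/{tag}_{n}.npy",m) if r["p"]>.5 else 0
look([.57,.15,.36],"case",["toolcase","lock_grip","dark_awl"])
look([.64,-.25,.26],"awl1",["awl"])
look([.62,-.22,.20],"awl2",["awl"])
E
```

```text
-0.0187 [[-0.0, -0.949, -0.315, 0.081], [1.0, -0.0, -0.0, 0.0], [-0.0, -0.315, 0.949, -0.144], [0.0, 0.0, 0.0, 1.0]] [[300.88747497   0.         253.3184838 ]
 [  0.         300.88747497 191.55566012]
 [  0.           0.           1.        ]]
case 2.9583 [0.57  0.151 0.36 ]
toolcase 0.66 [242. 133.] 17420 [0.5474 0.1386 0.0099] [ 95. 128. 133.]
lock_grip 0.57 [297. 139.] 2679 [0.5651 0.2145 0.0895] [233. 231. 233.]
lock_grip 0.45 [ 49. 245.] 956 [ 0.6519 -0.2457  0.0309] [ 21.  72. 205.]
dark_awl 0.96 [232. 159.] 1405 [0.5804 0.1153 0.039 ] [12. 18. 35.]
dark_awl 0.6 [ 16. 131.] 1440 [ 0.4549 -0.191   0.0519] [53. 61. 87.]
awl1 4.7 [ 0.641 -0.248  0.26 ]
awl 0.85 [ 53. 230.] 4610 [ 0.6669 -0.5317  0.0416] [ 27.  84. 214.]
awl 0.71 [464.  46.] 5941 [0.5699 0.0352 0.01  ] [ 92. 115.  91.]
awl 0.56 [248. 168.] 1856 [ 0.6508 -0.2569  0.03  ] [ 20.  58. 169.]
awl2 5.1833 [ 0.62  -0.218  0.2  ]
awl 0.89 [228. 204.] 2472 [ 0.6488 -0.2536  0.0318] [ 21.  60. 174.]
awl 0.7 [ 21. 283.] 3288 [ 0.6847 -0.5244  0.0398] [ 14.  41. 115.]
```

```bash
python3 - <<'E'
import cv2,numpy as np
a=cv2.imread('pics/awl2.png')[130:280,130:330]; b=cv2.imread('pics/case.png')[40:260,100:400]
a=cv2.resize(a,(400,300),interpolation=3); b=cv2.resize(b,(400,293),interpolation=3)
cv2.imwrite('pics/both.png',np.hstack([a[:293],b]))
from h import *
def cloud(tag):
    z=np.load(f'pics/{tag}.npz'); d,T=z['d'],z['T']; ci=vision.camera_info('wrist')
    v,u=np.mgrid[:384,:512]; n=cv2.undistortPoints(np.stack([u,v],-1).reshape(-1,1,2).astype(float),np.array(ci['mtx']),np.array(ci['dist_coeffs'])).reshape(384,512,2)
    P=np.dstack([n*d[...,None],d]); return P@T[:3,:3].T+T[:3,3], cv2.imread(f'pics/{tag}.png')
for tag in('awl1','awl2'):
    W,im=cloud(tag); h=cv2.cvtColor(im,cv2.COLOR_BGR2HSV)
    near=(np.hypot(W[...,0]-.65,W[...,1]+.255)<.12)
    o=near&(h[...,0]<14)&(h[...,1]>190)&(h[...,2]>110)&(W[...,2]>.022)
    t=W[o]; print(tag,o.sum(),'top z',np.round(np.percentile(t[:,2],[5,50,95]),4),'bench',np.median(W[near&(W[...,2]<.012)][:,2]))
    (c,(w,hh),an)=cv2.minAreaRect((t[:,:2]*1000).astype(np.float32)); print('rect',c,w,hh,an)
    tall=near&(W[...,2]>.006); p=W[tall][:,:2]; print('all',cv2.minAreaRect((p*1000).astype(np.float32)),tall.sum())
    yl=near&(h[...,0]>18)&(h[...,0]<32)&(h[...,1]>140)&(W[...,2]>.006); print('brass',np.round(W[yl].mean(0),4),yl.sum())
W,im=cloud('case'); h=cv2.cvtColor(im,cv2.COLOR_BGR2HSV)
near=np.hypot(W[...,0]-.55,W[...,1]-.15)<.2
g=near&(abs(W[...,2]-.008)<.006)&(h[...,0]>50)&(h[...,0]<90)
print('green',g.sum(),np.median(W[g],0))
n,l,s,c=cv2.connectedComponentsWithStats(g.astype(np.uint8))
for i in range(1,n):
    if s[i,4]>200: print(s[i],'z',np.median(W[l==i][:,2]),cv2.minAreaRect((W[l==i][:,:2]*1000).astype(np.float32)))
bar=near&(abs(W[...,2]-.054)<.005)&(h[...,1]<60); print('bar',bar.sum(),np.median(W[bar][:,2]),cv2.minAreaRect((W[bar][:,:2]*1000).astype(np.float32)))
kn=near&(W[...,2]>.083); print('knob',kn.sum(),np.median(W[kn][:,2]),cv2.minAreaRect((W[kn][:,:2]*1000).astype(np.float32)))
wl=near&(abs(W[...,2]-.04)<.004); print('wall',wl.sum(),cv2.minAreaRect((W[wl][:,:2]*1000).astype(np.float32)))
E
```

```text
awl1 1609 top z [0.0263 0.0304 0.0333] bench 0.0015659338466590955
rect (635.337890625, -240.8349151611328) 58.33894348144531 136.27670288085938 57.00910949707031
all ((680.468505859375, -252.44456481933594), (185.94976806640625, 169.69857788085938), 33.105628967285156) 36961
brass [ 0.6773 -0.2957  0.0424] 105
awl2 2009 top z [0.0264 0.0303 0.0322] bench 0.0015813149648475633
rect (652.2779541015625, -235.96554565429688) 131.68797302246094 96.00690460205078 75.51129150390625
all ((682.2518310546875, -245.79551696777344), (152.3573455810547, 181.06365966796875), 69.04788970947266) 37078
brass [ 0.683  -0.3002  0.0243] 117
green 6139 [0.52327875 0.10506893 0.00902651]
[ 167   96  117   39 3995] z 0.009097221043946668 ((514.4863891601562, 118.69181823730469), (184.886474609375, 55.126121520996094), 73.93045043945312)
[ 169  141  112   33 1717] z 0.009147705205877876 ((579.4717407226562, 99.91023254394531), (184.74545288085938, 49.028812408447266), 74.00975036621094)
bar 1858 0.05482800494900125 ((576.9537353515625, 219.41058349609375), (30.242311477661133, 182.87371826171875), 73.85427856445312)
knob 34889 0.433551608640264 ((538.0189819335938, 162.5762481689453), (154.5030517578125, 94.61732482910156), 74.4429931640625)
wall 7033 ((551.8901977539062, 132.7170867919922), (263.4610900878906, 181.9629364013672), 73.85696411132812)
```

View pics/both.png

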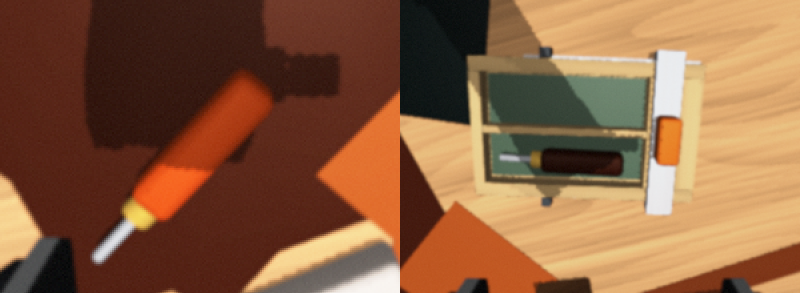

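The left half shows the small plain orange awl: haft from about (255,80) to (150,210), brass collar at (140,215), blade tip at (97,257). It is the right one. The right half shows the case, with the upper pocket empty (570,100), the dark awl in the other pocket, and the knob at (668,140). The case yaw is about -16.1°, and the bar and wall lines agree to within 1 mm. Next I measure the haft and grasp it.

```bash
cat > m.py <<'E'
from h import *
def cloud(d,T):
    ci=vision.camera_info('wrist'); v,u=np.mgrid[:384,:512]
    n=cv2.undistortPoints(np.stack([u,v],-1).reshape(-1,1,2).astype(float),np.array(ci['mtx']),np.array(ci['dist_coeffs'])).reshape(384,512,2)
    return np.dstack([n*d[...,None],d])@T[:3,:3].T+T[:3,3]
def haft(im,d,T,c=(.65,-.255)):
    W=cloud(d,T); h=cv2.cvtColor(im,cv2.COLOR_BGR2HSV)
    o=(np.hypot(W[...,0]-c[0],W[...,1]-c[1])<.1)&(W[...,2]>.025)&(W[...,2]<.036)&((h[...,0]<16)&(h[...,1]>170))
    o=cv2.morphologyEx(o.astype(np.uint8),cv2.MORPH_OPEN,np.ones((3,3)))
    n,l,s,_=cv2.connectedComponentsWithStats(o); i=1+s[1:,4].argmax(); p=W[l==i]
    return np.median(p[:,2]),cv2.minAreaRect((p[:,:2]*1000).astype(np.float32)),p.mean(0),s[i]
E
python3 - <<'E'
from m import *
for t in('awl1','awl2'):
    z=np.load(f'pics/{t}.npz'); print(haft(cv2.imread(f'pics/{t}.png'),z['d'],z['T']))
# triangulate haft mask centres between top and scene as a check
E
```

```text
(np.float64(0.030274076322824417), ((652.20068359375, -252.22438049316406), (27.708431243896484, 97.83131408691406), 34.12062454223633), array([ 0.65047385, -0.25110132,  0.02995822]), array([ 222,  135,   61,   64, 1521], dtype=int32))
(np.float64(0.03030618599124202), ((652.4071044921875, -252.78175354003906), (27.32015037536621, 99.64732360839844), 34.092247009277344), array([ 0.64987507, -0.25048266,  0.02997587]), array([ 197,  168,   70,   71, 1907], dtype=int32))
```

```bash
python3 - <<'E'
from m import *
q=down(np.radians(124.1)); g=[.659,-.2625]
ctrl.movep(g+[.10],q); ctrl.movel(g+[.017],max_speed=.1)
print(get_state()["tcp_pos"],get_state()["contact_force"])
ctrl.close_gripper(30); s=get_state(); print(s["width"],s["gripper_force"],s["contact_force"],s["tcp_pos"])
ctrl.movel(g+[.20]); s=get_state(); print(s["time"],s["width"],s["contact_force"],s["wrist_torque"])
im,_,_=shot("held"); 
qp=down(np.radians(73.85)); p=[.5165,.1314]
ctrl.movep(p+[.15],qp); s=get_state(); print(s["time"],s["width"],s["tcp_pos"])
im2,_,_=shot("above"); t,_=vision.grab_frame("scene")
cv2.imwrite("pics/v.png",np.hstack([im2,cv2.resize(t[200:310,230:370],(280,220)).repeat(1,0) if 0 else cv2.resize(t[200:320,240:340],(288,384))]))
E
```

```text
[ 0.65946487 -0.26281065  0.01775197] [-0.75835209  0.57509776 -0.40882781]
0.027429429994169852 30.572422742843628 [ 0.51347329 -0.06420351  3.04278974] [ 0.65917946 -0.26261445  0.01735092]
8.8 0.027464076694346383 [ 0.19559208  0.18957968 -1.52343941] [ 0.05775755 -0.0423782  -0.04847094]
10.4083 0.02696985117064328 [0.51728741 0.13057893 0.15023717]
```

View pics/v.png

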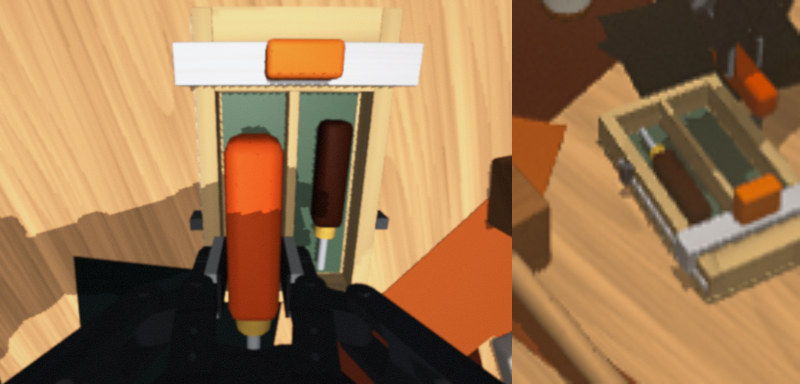

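The awl is held straight and lined up with the empty pocket: haft at (253,225), pocket walls at x ≈ 215 and 292. I check the held pose numerically, then lower and release.

```bash
python3 - <<'E'
from m import *
ux=np.array([.9605,-.2781]);uy=np.array([.2781,.9605]); C=493.7*ux+280.9*uy
z=np.load('pics/above.npz'); im=cv2.imread('pics/above.png'); W=cloud(z['d'],z['T']); h=cv2.cvtColor(im,cv2.COLOR_BGR2HSV)
o=(h[...,0]<16)&(h[...,1]>170)&(W[...,2]>.13)&(W[...,2]<.19); u,v=np.mgrid[:384,:512][::-1]; o&=(v>120)&(v<330)&(u>215)&(u<295)
p=W[o]*1000; q=np.c_[(p[:,:2]-C)@ux,(p[:,:2]-C)@uy,p[:,2]]
for a in range(-70,70,20):
    s=q[(q[:,1]>a)&(q[:,1]<a+20)]
    if len(s)>20: print(a,len(s),np.round(np.percentile(s[:,0],[3,97]),1),np.round(np.median(s[:,2]),1))
w=W*1000; near=(abs(W[...,2]-.04)<.003)
for vv in (100,130):
    r=w[vv]; k=near[vv]; print(vv,np.round(((r[k][:,:2]-C)@ux),0).tolist())
p=[.5165,.1314]
s=get_state(); print(s["tcp_pos"])
ctrl.movel(p+[.06],max_speed=.12); s=get_state(); print(s["tcp_pos"],s["contact_force"])
ctrl.movel(p+[.0395],max_speed=.06); s=get_state(); print(s["tcp_pos"],s["contact_force"],s["time"])
E
```

```text
-50 1187 [-45.6 -21.2] 163.3
-30 1790 [-46.2 -20.2] 163.4
-10 2027 [-46.2 -20.2] 163.4
10 2303 [-45.9 -20.3] 163.4
30 2692 [-45.4 -20.7] 162.9
50 84 [-39.7 -26.5] 151.3
100 [-79.0, -79.0, -78.0, -77.0, -76.0, -75.0, -74.0, -74.0, -73.0, -72.0, -71.0, -70.0, -70.0, -69.0, -68.0, -67.0, -66.0, -65.0, -65.0, -64.0, -4.0, -3.0, -3.0, -2.0, -1.0, -0.0, 1.0, 1.0, 2.0, 3.0, 4.0, 64.0, 64.0, 64.0, 66.0, 66.0, 67.0, 68.0, 69.0, 69.0, 71.0, 71.0, 73.0, 73.0, 74.0, 75.0, 75.0, 76.0, 77.0, 78.0, 79.0]
130 [-80.0, -79.0, -78.0, -77.0, -77.0, -76.0, -75.0, -74.0, -73.0, -72.0, -71.0, -71.0, -70.0, -69.0, -68.0, -67.0, -66.0, -66.0, -65.0, -64.0, -4.0, -3.0, -3.0, -2.0, -1.0, -0.0, 1.0, 2.0, 2.0, 3.0, 28.0, 29.0, 30.0, 31.0, 31.0, 32.0, 33.0, 34.0, 35.0, 35.0, 36.0, 37.0, 38.0, 39.0, 40.0, 41.0, 41.0, 42.0, 43.0, 44.0, 45.0, 46.0, 47.0, 48.0, 49.0, 49.0, 64.0, 64.0, 65.0, 65.0, 66.0, 67.0, 68.0, 69.0, 69.0, 70.0, 71.0, 72.0, 72.0, 74.0, 74.0, 76.0, 76.0, 77.0, 78.0, 78.0, 79.0]
[0.51725796 0.13040096 0.15013912]
[0.51698431 0.13126923 0.0604797 ] [-0.25823433  0.87220518 -0.99277794]
[0.51625389 0.13126403 0.03913616] [ 8.19874873e-02  1.82600684e-04 -9.05269509e-01] 11.9
```

```bash
python3 - <<'E'
from m import *
ctrl.ungrasp(); s=get_state(); print(s["contact_force"],s["width"])
ctrl.movel([.5165,.1314,.16],max_speed=.2); 
# view from over the case with standoff
ctrl.movep([.5165-.02,.1314-.03,.30],down(np.radians(73.85)))
im,d,T=shot("placed"); print(get_state()["time"])
cv2.imwrite("pics/placedc.png",cv2.resize(im[60:330,130:390],None,fx=2,fy=2))
ux=np.array([.9605,-.2781]);uy=np.array([.2781,.9605]); C=493.7*ux+280.9*uy
W=cloud(d,T)*1000; h=cv2.cvtColor(im,cv2.COLOR_BGR2HSV); X=(W[...,:2]-C)@ux; Y=(W[...,:2]-C)@uy
o=(h[...,0]<16)&(h[...,1]>170)&(X<-4)&(X>-64)&(abs(Y+24)<95)
for a in range(-120,70,20):
    k=o&(Y>a)&(Y<a+20)
    if k.sum()>20: print(a,k.sum(),np.round(np.percentile(X[k],[3,97])),np.round(np.percentile(W[k][:,2],[50,95]),1))
k=(h[...,0]<16)&(h[...,1]>170)&(W[...,2]>86)&(W[...,2]<94); kp=W[k]
kp=kp[np.hypot(kp[:,0]-577,kp[:,1]-219)<60]
print('knob',np.median(kp[:,2]),cv2.minAreaRect(kp[:,:2].astype(np.float32)))
E
```

```text
[-0.17601103 -0.47279951 -0.25689618] 0.0851824938442702
13.9333
-60 100 [-46. -23.] [37.6 39.6]
-40 302 [-48. -22.] [38.4 40.2]
-20 305 [-46. -22.] [38.4 39.8]
0 292 [-46. -23.] [38.4 39.9]
20 432 [-46. -22.] [ 38.8 442.6]
40 139 [-46. -23.] [37.8 39.8]
knob 89.93477230003461 ((576.0963134765625, 218.7039794921875), (21.81155014038086, 47.145835876464844), 73.9036636352539)
```

View pics/placedc.png

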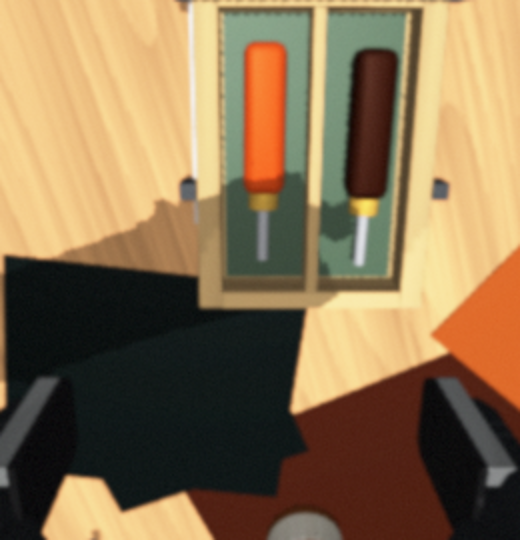

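The awl lies flat in the empty pocket: haft at (265,115), top 38.4 mm above the bench. Both awls sit below the wall tops. Next is the lock bar.

```bash
python3 - <<'E'
from m import *
uy=np.array([.2781,.9605,0]); k=np.array([.5765,.219,.066]); q=down(np.radians(163.85))
ctrl.movep(k+[0,0,.10],q); ctrl.movel(k,max_speed=.1); print(get_state()["contact_force"])
ctrl.close_gripper(40); s=get_state(); print(s["time"],s["width"],s["contact_force"],s["tcp_pos"])
p0=s["tcp_pos"].copy()
ctrl.movel(k-uy*.104,max_speed=.06)
for a in np.arange(.107,.126,.0015):
    s=get_state(); f=float(s["contact_force"]@uy); print(round(a,4),round(f,1),np.round((p0-s["tcp_pos"])@uy,4),round(s["width"],4))
    if f>22: break
    ctrl.movel(k-uy*a,max_speed=.03)
print(s["time"])
E
```

```text
[-0.98949827 -0.22471721 -0.19410728]
16.8583 0.023650716184268224 [-0.26445953 -0.10512865  2.8150625 ] [0.57653291 0.21903244 0.06627316]
0.107 1.0 0.1048 0.0234
0.1085 0.4 0.108 0.0235
0.11 0.5 0.1093 0.0232
0.1115 1.8 0.1108 0.0235
0.113 1.6 0.1123 0.0232
0.1145 1.5 0.1138 0.0235
0.116 4.7 0.1141 0.0231
0.1175 7.4 0.1142 0.0232
0.119 12.3 0.1142 0.0233
0.1205 15.9 0.1143 0.0234
0.122 19.4 0.1143 0.0231
0.1235 23.6 0.1144 0.0234
21.4917
```

It has hit the stops: force rises while the position stays at 114 mm of travel, which fits 0.135 on the joint. I relax the push, release and check.

```bash
python3 - <<'E'
from m import *
uy=np.array([.2781,.9605,0]);ux=np.array([.9605,-.2781]); k=np.array([.5765,.219,.066]); C=493.7*ux+280.9*uy[:2]
ctrl.movel(k-uy*.116,max_speed=.05); print(get_state()["contact_force"])
ctrl.ungrasp(); ctrl.movel(k-uy*.116+[0,0,.12],max_speed=.2)
ctrl.movep([.50,.06,.30],down(np.radians(73.85)))
im,d,T=shot("final"); print(get_state()["time"]); cv2.imwrite("pics/finalc.png",cv2.resize(im[0:330,100:420],None,fx=1.7,fy=1.7))
W=cloud(d,T)*1000; h=cv2.cvtColor(im,cv2.COLOR_BGR2HSV)
kn=(h[...,0]<16)&(h[...,1]>170)&(abs(W[...,2]-90)<4); p=W[kn][:,:2]; r=cv2.minAreaRect(p.astype(np.float32)); c=np.array(r[0])-C
print('knob case xy',c@ux,c@uy[:2],r)
E
```

```text
[1.36808561 8.09271732 4.20828716]
24.425
knob case xy 108.50593339366529 -18.971161855182846 ((651.2711181640625, 84.10433197021484), (59.30887222290039, 263.06439208984375), 67.5373764038086)
```

View pics/finalc.png

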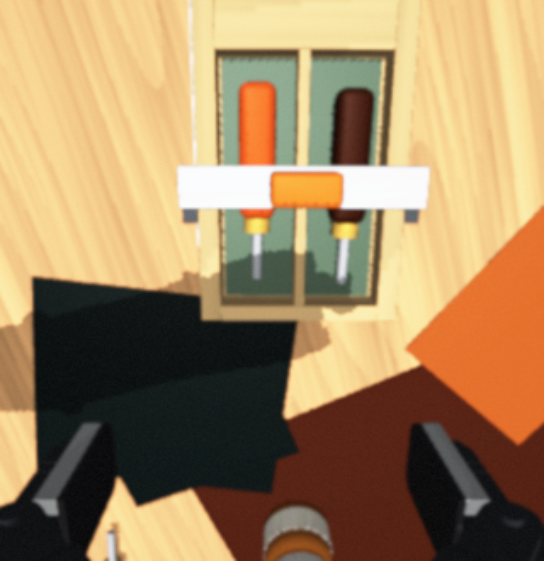

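The bar, with its knob at (307,190), lies across both awls and rests against the dark end stops at (190,215) and (411,215). The numeric knob fit took in the mallet, so I disregard it. The force and travel at the stops agree with the picture, so I hand the job in.

```bash
python3 -c "
from h import *
print(ticket.close_job())"
```

```text
the job is handed in; nothing more can be done
None
```

The small orange-hafted awl lies flat in the formerly empty pocket, the lock bar is against its end stops over both awls, the arm touched neither the jar nor the mallet, and the job was handed in at about 24 s.

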